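# Load the topping station and latch its tray

### The job

Put the topping pot with the green lid upright into the white pop-up tray of the topping station, then push the tray all the way down and let go, so that its push-push latch keeps it down, level with the housing. Leave the pot with the red lid standing where it is, and touch nothing at the end.

Things in the scene. Friction and masses are not known exactly. Their poses are not given: they have to be found in the camera images.
- green_pot: Loose round steel topping pot, about 0.3 kg, with green lid and knob, all one piece. Body 58 mm across, 45 mm high; lid 62 mm across, 6 mm thick; knob in the lid's middle, a cylinder 28 mm across and 28 mm high (79 mm overall). Origin: centre of the underside, z up. Starts upright on the counter; carry it by the knob.
- red_pot: The other topping pot, the same in every way but with a red lid and knob; a bystander. Origin: centre of the underside.
- tray_seat (a point): Centre of the tray's floor (upper side), where the pot stands; z up. White square tray, 82 mm inside, 90 mm outside, walls 35 mm above this point, riding straight up and down in a fixed grey housing 110 mm wide, 140 mm deep, 85 mm high. x points to the housing's closed back part. Popped up, this point is 69 mm above the counter and the rim 19 mm above the housing; it moves with the tray.
- tray (a joint): How far the tray is pushed down, m: 0 popped up (sprung), about 0.019 latched (rim level with the housing within 2 mm), 0.034 bottom stop. First push to 0.030 or deeper, let go: it rises to 0.019 and stays. A second push that deep, let go: it pops up again. Bottom takes 8 to 11 N with the pot in it, up to 10 N more if fast. Press on the knob of the pot standing in the tray.
There are look-alikes about, which are no part of the job. What is shaped like the green_pot but black or yellow is not meant.

How it is judged:
At the end, for the whole second after the job is handed in: The green-lidded pot stands upright (within 10 degrees), at rest and let go in the tray (within 20 mm of its centre, its underside within 8 mm of the tray's floor), and the tray stays down in its latch by itself (joint between 0.015 and 0.024 m, latched being about 0.019) (value of joint tray between 0.015 and 0.024 m and horizontal distance between green_pot and tray_seat below 0.02 m and z of green_pot in the frame of tray_seat below 0.008 m and angle between green_pot's own z axis and vertical below 0.17 rad and linear speed of green_pot below 0.02 m/s); the robot touches nothing.
It fails at once if the red-lidded pot is shifted by more than 30 mm or tipped over (distance of red_pot from where it was at the start of the episode above 0.03 m or angle between red_pot's own z axis and vertical above 0.3 rad).
It also fails if it takes over 48 s, if anything falls off the work surface, if the arm or the gripper's body presses on something with over 40 N, if the wrist force passes 120 N, or if a joint passes its speed limit or range.

### The arm

A 6-joint arm with a two-finger parallel gripper is mounted at the origin on the work surface. World frame = base frame: x ahead of the robot, y to its left, z up, the work surface at z = 0. Lengths are in m, angles in rad, forces in N, time in s.
With the tool pointing down it reaches from about 0.35 to 0.85 m from the base axis. Payload 8.1 kg.
Tool frame: the origin (TCP) lies between the finger pads; the fingertips stand 11 mm ahead of it and the grasp point (between the pads) lies 8 mm behind it (robot.tips_ahead is the distance from the TCP to the fingertips, in m); z points along the fingers, y is the line along which they close (so a half turn about z gives the same grasp; the last joint's range is limited). The gripper opens to 93 mm and grips with 3 to 60 N. Pads are 15 mm wide; open, the fingers measure 128 mm over their backs; the gripper's body (75 mm by 188 mm) begins 65 mm behind the grasp point.
Start: joints at [1.083, 0.13, 1.488, -0, 1.523, -0.085], TCP at [0.235, 0.552, 0.23] pointing down, gripper open.
Joint ranges: [-2.96, 2.96], [-0.89, 2.26], [0.02, 2.5], [-1.34, 4.48], [0, 2.73], [-2.66, 2.66]. Speed limits (rad/s): [2.39, 2.39, 2.79, 3.14, 3.14, 3.14].

### API

Orientations are given as a rotation vector (axis times angle).
In Python, from plant import robot gives the robot as it stands. The module is installed in compiled form; this text tells all that it offers.
- The arm moves only by the tool move_arm, never from a script. Its argument "deltas" is one flat list of numbers, 7 for each row, row after row: the shift along the tool's x, y, z in m, then the turn, a rotation vector about the tool's x, y, z in rad, then the opening, from 0 (shut) to 1 (fully open). A call has 1 to 12 rows; each row is the pose to reach, as a shift and turn from the pose commanded when the call began, along the tool's axes at that moment; what a row does not reach only later rows make up. A row lasts 1/8 s, in which the tool goes at most 62.5 mm and 10.7 degrees, less where a joint would pass 70% of its speed; a pose out of reach is approached as far as the arm can. A call with a gripper value outside its range is refused whole. The fingers move at their own pace and stop on an object; "squeeze" is the grip in N (left out, the last holds). Time passes only in rows, so rows that repeat a pose let the fingers close. It gives the time, the measured TCP pose, the force, the opening and the grip force at its end, in the units of the state.
- robot.read_state(): the state, without advancing time (a new reading comes with each control period).
- robot.read_camera(name): name is "side" or "top"; returns (picture, depth): 480x640x3 uint8, red, green, blue; 480x640 float32, m along the optical axis (not along the pixel's ray), 0 where there is no reading.
- robot.camera_model(name): a dict with "K" (3x3 intrinsics, pixels), "k1" (the pictures are not rectified: a ray, as slopes to the right and down, at radius r is drawn at 1 + k1 r^2 times it, then the intrinsics apply), "R" (3x3) and "t" (3): a world point X has camera coordinates R X + t. Camera axes: x right, y down, z forward; pixel columns grow to the right and rows downward; lengths in m; the calibration is good to about 2 mm. A picture is of the moment at which its call begins. camera_model takes no time and is no camera call.
- robot.close_job(): hands the job in; it is judged then, once.
Trained networks look in the newest picture that a camera, given by its name, has taken for a name from the list of things; names that differ only in an ending like _2 or _b are one class to them, and where a whole thing is asked for, a point or a joint stands for the part that bears it (a point fixed in the world has none). Each returns a list of dicts, best first, with "confidence" (0 to 1); they miss things now and then, are a little off and sometimes report something else, mostly with a low value. They report only what shows in the picture. A call takes as long as a camera call. They do not tell look-alikes from the thing itself.
- robot.recognise(camera, label): "uv" ([column, row] in pixels, amid what is visible of it).
The state is a dict: "t": time; "q": joint angles; "dq": joint speeds; "joint_torque": joint torques, N m; "tool_pos": TCP position; "orientation": TCP orientation; "force": force on the tool from outside, world axes, zero at the start; "wrist_torque": the same for the moment, N m; "opening": finger opening in m; "gripper_force": force on a finger pad.
Only numpy, scipy, OpenCV 4.12 (cv2) and the standard library are available. Lean on these libraries where they do the work, as an engineer would, in place of code of your own. Each camera call takes 0.05 s, during which the arm holds its last target. There are 200 camera calls.

## Working session

There is one attempt and no reset: what is moved stays moved. The work goes in short steps, Python scripts to look and compute and a tool call to move; the robot and the scene stay as the last step left them, time stands still between calls to the robot, and variables do not carry over. Pictures are saved under pics/ and viewed, at most 10 in all, crops included, and the job is handed in when it is done.

Besides the shell and the picture viewer there is one more tool, called after "Call:" by a JSON object that holds its "fn" and its "kwargs". move_arm: Moves the arm, as the interface text tells. Its arguments: {"type":"object","properties":{"deltas":{"type":"array","items":{"type":"number"}},"squeeze":{"type":"number"}},"required":["deltas"]}

```bash
mkdir -p pics; cat > h.py <<'E'
import numpy as np, cv2
from plant import robot
def w(cam,uv,depth,r=3):
    m=robot.camera_model(cam);K=np.array(m["K"]);u,v=int(round(uv[0])),int(round(uv[1]))
    d=depth[max(v-r,0):v+r+1,max(u-r,0):u+r+1];d=d[d>0]
    if not len(d): return None
    p=cv2.undistortPoints(np.array([[uv]],float),K,np.array([m["k1"],0,0,0.]))[0,0] if 0 else None
    x=(uv[0]-K[0,2])/K[0,0];y=(uv[1]-K[1,2])/K[1,1];a,b=x,y
    for _ in range(20): s=1+m["k1"]*(a*a+b*b);a,b=x/s,y/s
    z=np.median(d);return np.array(m["R"]).T@(np.array([a,b,1])*z-np.array(m["t"]))
E
python3 - <<'E'
from h import *
np.set_printoptions(precision=4,suppress=True)
for c in("top","side"):
    im,d=robot.read_camera(c);cv2.imwrite(f"pics/{c}0.png",im[:,:,::-1]);np.save(c,d)
    for l in("green_pot","red_pot","tray_seat"):
        for o in robot.recognise(c,l): print(c,l,np.round(o["uv"]),round(o["confidence"],2),w(c,o["uv"],d))
print(robot.read_state())
E
```

```text
top green_pot [323. 192.] 0.86 [ 0.5963 -0.0629  0.0784]
top green_pot [368. 243.] 0.79 [ 0.5098 -0.1358  0.0785]
top green_pot [374. 303.] 0.77 [ 0.4098 -0.1422  0.0787]
top red_pot [449. 242.] 0.75 [ 0.5084 -0.2716  0.0769]
top tray_seat [226. 255.] 0.79 [0.495  0.1025 0.0688]
side green_pot [317. 307.] 0.94 [ 0.3932 -0.167   0.0509]
side green_pot [369. 272.] 0.89 [ 0.5013 -0.1542  0.0508]
side green_pot [379. 233.] 0.79 [ 0.5879 -0.0903  0.0507]
side red_pot [444. 326.] 0.68 [ 0.4927 -0.2963  0.051 ]
side tray_seat [261. 186.] 0.83 [0.5173 0.124  0.0703]
{'t': 0.4, 'q': array([ 1.0826,  0.1305,  1.4883,  0.    ,  1.523 , -0.0854]), 'dq': array([-0.0011, -0.0027, -0.    , -0.0003,  0.0003,  0.0014]), 'joint_torque': array([ -0.0006, -55.8985, -49.1322,   0.0766,   0.0267,  -0.0001]), 'tool_pos': array([0.2351, 0.5519, 0.2295]), 'orientation': array([-0.6284, -3.078 ,  0.0004]), 'force': array([ 0.4036, -0.0273,  0.0747]), 'wrist_torque': array([ 0.0315, -0.0386, -0.0224]), 'gripper_force': 0.0, 'opening': 0.09312277323882635}
```

View pics/top0.png

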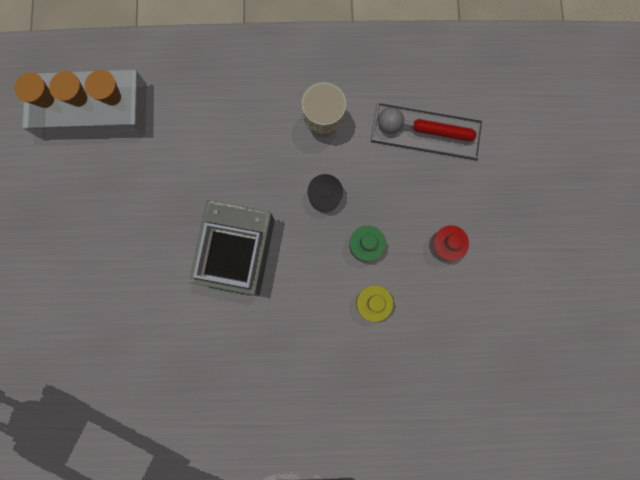

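View pics/side0.png

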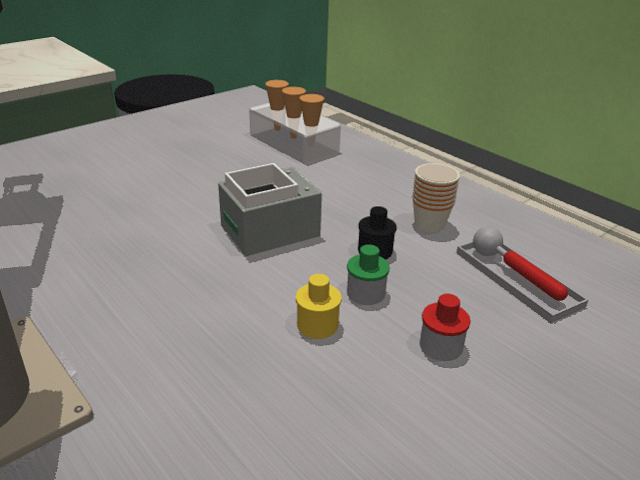

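The top view shows the station at about (232,250), with the cup and scoop further back. Three things have the pot's shape: black (325,193), green (368,243) and yellow (375,303). The red-lidded pot at (451,243) is the bystander. Green lid on a steel body fits only (368,243), which is (369,272) in the side view. I'll confirm that in one crop and measure precisely.

```bash
cat >> h.py <<'E'
def cloud(cam,d):
    m=robot.camera_model(cam);K=np.array(m["K"]);v,u=np.mgrid[:480,:640]
    x=(u-K[0,2])/K[0,0];y=(v-K[1,2])/K[1,1];a,b=x,y
    for _ in range(20): s=1+m["k1"]*(a*a+b*b);a,b=x/s,y/s
    P=np.stack([a*d,b*d,d],-1)-np.array(m["t"]);return P@np.array(m["R"])
def circ(xy):
    return (cv2.minEnclosingCircle(xy.astype(np.float32)),xy.mean(0))
def totool(target,s=None):
    from scipy.spatial.transform import Rotation as R
    s=s or robot.read_state();return R.from_rotvec(s["orientation"]).inv().apply(np.array(target)-s["tool_pos"])
E
python3 - <<'E'
from h import *
np.set_printoptions(precision=4,suppress=True)
for c,uv in(("top",(368,243)),("side",(369,272))):
    d=np.load(c+".npy");P=cloud(c,d);im=cv2.imread(f"pics/{c}0.png").astype(int)
    z=P[...,2];ok=d>0
    g=ok&(im[...,1]>im[...,2]+30)&(im[...,1]>im[...,0]+25)&(np.hypot(P[...,0]-.51,P[...,1]+.137)<.06)
    for lo,hi in((.07,.09),(.045,.06)):
        q=P[g&(z>lo)&(z<hi)];print(c,"green",lo,len(q),q.mean(0) if len(q) else'',circ(q[:,:2])[0] if len(q) else '')
    near=ok&(np.hypot(P[...,0]-.495,P[...,1]-.1025)<.11)
    for lo,hi in((.097,.112),(.08,.092),(.062,.075)):
        q=P[near&(z>lo)&(z<hi)];print(c,"tray",lo,len(q),q[:,2].mean(),cv2.minAreaRect((q[:,:2]*1000).astype(np.float32)))
a=cv2.imread("pics/top0.png")[150:340,290:490];b=cv2.imread("pics/side0.png")[190:380,280:480]
cv2.imwrite("pics/crop.png",cv2.resize(np.hstack([a,b]),None,fx=2,fy=2))
print(totool([.51,-.137,.16]))
E
```

```text
top green 0.07 195 [ 0.5127 -0.1372  0.0783] ((0.5129064321517944, -0.13734222948551178), 0.01357515063136816)
top green 0.045 704 [ 0.512  -0.1358  0.0504] ((0.5125467777252197, -0.1369640976190567), 0.030357010662555695)
top tray 0.097 621 0.10325350158731611 ((492.97723388671875, 96.10928344726562), (91.13838958740234, 90.42955780029297), 78.1189193725586)
top tray 0.08 2417 0.08473590550633826 ((507.7176208496094, 93.04664611816406), (111.42728424072266, 140.70265197753906), 78.06541442871094)
top tray 0.062 2450 0.06881234848634123 ((504.79730224609375, 89.6341781616211), (103.40373229980469, 136.255615234375), 78.02567291259766)
side green 0.07 246 [ 0.5101 -0.1443  0.0774] ((0.5125284194946289, -0.14104405045509338), 0.01611296646296978)
side green 0.045 709 [ 0.5058 -0.1478  0.0513] ((0.5120981931686401, -0.14184142649173737), 0.032824624329805374)
side tray 0.097 765 0.10183160185658513 ((494.27545166015625, 90.92308044433594), (96.08209228515625, 91.94669342041016), 77.3899917602539)
side tray 0.08 1715 0.08539421701928424 ((508.5046691894531, 87.14668273925781), (112.84425354003906, 141.62411499023438), 78.29794311523438)
side tray 0.062 1029 0.06907112819295265 ((507.41632080078125, 85.81193542480469), (112.50627899169922, 140.15460205078125), 77.71673583984375)
[-0.5229 -0.526   0.0696]
```

View pics/crop.png

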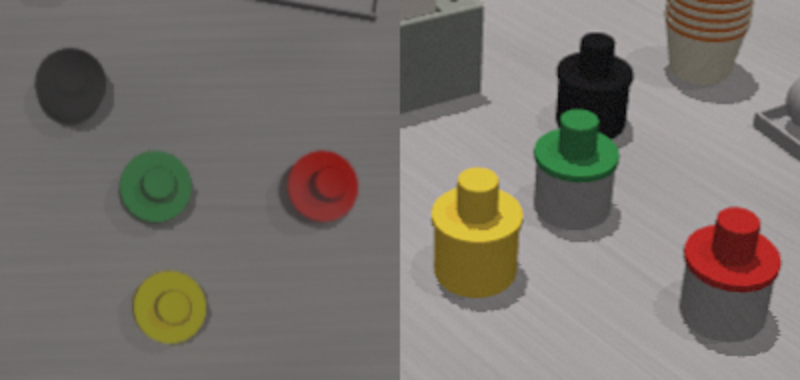

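The crop confirms it: the green-lidded steel pot is the one at top (368,243), and black and yellow are not meant. Knob at (0.513,-0.138), top at 0.078; tray centre at (0.493,0.095), rim at 0.103. These match the given sizes, so I'm moving above the pot.

Call:
{"fn": "move_arm", "kwargs": {"deltas": [-0.526,-0.526,0.04,0,0,0,0.6,-0.526,-0.526,0.04,0,0,0,0.6,-0.526,-0.526,0.04,0,0,0,0.6,-0.526,-0.526,0.04,0,0,0,0.6,-0.526,-0.526,0.04,0,0,0,0.6,-0.526,-0.526,0.04,0,0,0,0.6,-0.526,-0.526,0.04,0,0,0,0.6,-0.526,-0.526,0.04,0,0,0,0.6,-0.526,-0.526,0.04,0,0,0,0.6,-0.526,-0.526,0.04,0,0,0,0.6,-0.526,-0.526,0.06,0,0,0,0.6,-0.526,-0.526,0.07,0,0,0,0.6], "squeeze": 20}}

```text
t: 1.9
tool_pos: [0.5141, -0.1402, 0.1607]
orientation: [0.629, 3.075, -0.001]
force: [0.7, 0.9, 0.6]
opening: 0.0555
gripper_force: 0.0
```

```bash
python3 -c "
from h import *
s=robot.read_state();print(s['t'],s['tool_pos'],s['orientation'],s['opening'],s['q'],totool([.5128,-.138,.066]))"
```

```text
1.9 [ 0.51407255 -0.14017501  0.1607004 ] [ 6.28798820e-01  3.07484022e+00 -5.65917979e-04] 0.05553715247486453 [-3.62539957e-01 -1.11261925e-02  1.76256337e+00  1.45568316e-04
  1.38702114e+00 -1.52992898e+00] [0.00232026 0.00147515 0.09469402]
```

Call:
{"fn": "move_arm", "kwargs": {"deltas": [0.001,0.001,0.03,0,0,0,0.6,0.001,0.001,0.06,0,0,0,0.6,0.001,0.001,0.08,0,0,0,0.6,0.001,0.001,0.093,0,0,0,0.6,0.001,0.001,0.093,0,0,0,0.6]}}

```text
t: 2.52
tool_pos: [0.5115, -0.136, 0.0661]
orientation: [-0.628, -3.077, -0.0]
force: [-0.4, -0.3, -0.3]
opening: 0.0554
gripper_force: 0.0
```

Height is right and the offset is within 2 mm, so I'm closing.

Call:
{"fn": "move_arm", "kwargs": {"deltas": [0,0,0,0,0,0,0.2,0,0,0,0,0,0,0.2,0,0,0,0,0,0,0.2,0,0,0,0,0,0,0.2,0,0,0,0,0,0,0.2], "squeeze": 25}}

```text
t: 3.15
tool_pos: [0.5126, -0.1367, 0.0674]
orientation: [0.628, 3.077, -0.001]
force: [-0.5, -2.3, 3.1]
opening: 0.0278
gripper_force: 24.9
```

Call:
{"fn": "move_arm", "kwargs": {"deltas": [0,0,-0.02,0,0,0,0.2,0,0,-0.06,0,0,0,0.2,0,0,-0.1,0,0,0,0.2,0,0,-0.1,0,0,0,0.2,0,0,-0.1,0,0,0,0.2]}}

```text
t: 3.78
tool_pos: [0.5113, -0.1359, 0.1651]
orientation: [-0.628, -3.076, -0.001]
force: [-0.7, -0.5, -4.3]
opening: 0.0277
gripper_force: 24.9
```

```bash
python3 - <<'E'
from h import *
s=robot.read_state();print(s['t'],s['tool_pos'],s['force'],s['opening'],s['gripper_force'])
im,d=robot.read_camera("side");cv2.imwrite("pics/s1.png",im[:,:,::-1]);P=cloud("side",d);im=im.astype(int)
g=(d>0)&(im[...,1]>im[...,0]+30)&(im[...,1]>im[...,2]+25)&(np.hypot(P[...,0]-.51,P[...,1]+.137)<.06)
q=P[g];print(len(q),q[:,2].min(),q[:,2].max(),cv2.minEnclosingCircle(q[:,:2].astype(np.float32)))
print(totool([.493,.095,s['tool_pos'][2]]))
E
```

```text
3.775 [ 0.5113012  -0.13585938  0.16508178] [-0.73339577 -0.54874935 -4.33200426] 0.027680749405394837 24.898685216903687
709 0.14390886764007454 0.17822372234677986 ((0.5105012059211731, -0.13971824944019318), 0.031536225229501724)
[ 0.10683967  0.20523496 -0.00027675]
```

View pics/s1.png

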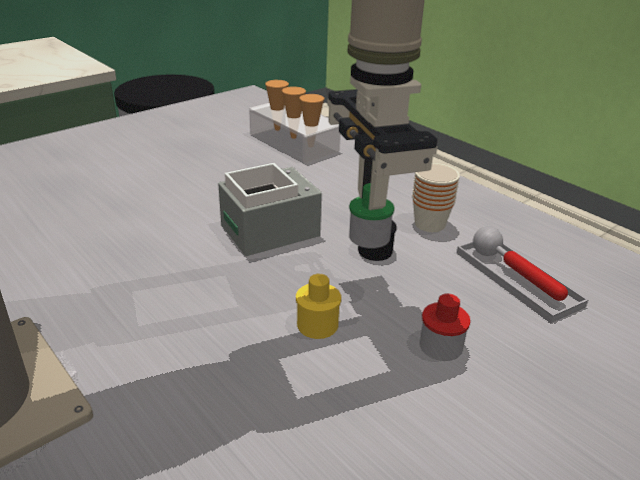

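The pot is held upright by the knob, with its lid at about (371,208). I'm lifting it clear of the rim and carrying it over the tray.

Call:
{"fn": "move_arm", "kwargs": {"deltas": [0,0,-0.03,0,0,0,0.2,0.03,0.05,-0.035,0,0,0,0.2,0.055,0.1,-0.035,0,0,0,0.2,0.08,0.15,-0.035,0,0,0,0.2,0.1,0.19,-0.035,0,0,0,0.2,0.107,0.205,-0.035,0,0,0,0.2,0.107,0.205,-0.035,0,0,0,0.2,0.107,0.205,-0.035,0,0,0,0.2]}}

```text
t: 4.82
tool_pos: [0.4938, 0.0932, 0.2009]
orientation: [-0.629, -3.077, 0.002]
force: [0.4, -0.5, -3.2]
opening: 0.0274
gripper_force: 24.9
```

```bash
python3 - <<'E'
from h import *
im,d=robot.read_camera("side");cv2.imwrite("pics/s2.png",im[:,:,::-1]);P=cloud("side",d);im=im.astype(int)
g=(d>0)&(im[...,1]>im[...,0]+30)&(im[...,1]>im[...,2]+25)&(np.hypot(P[...,0]-.493,P[...,1]-.095)<.06)&(P[...,2]>.12)
q=P[g];print(len(q),q[:,2].min(),q[:,2].max(),cv2.minEnclosingCircle(q[:,:2].astype(np.float32)))
print(robot.read_state()['tool_pos'],totool([.493,.096,.135]))
E
```

```text
452 0.17963034374600897 0.21363225555658935 ((0.4936128854751587, 0.08832462131977081), 0.031397830694913864)
[0.49395195 0.09307332 0.20118339] [0.00197257 0.00237928 0.06618278]
```

View pics/s2.png

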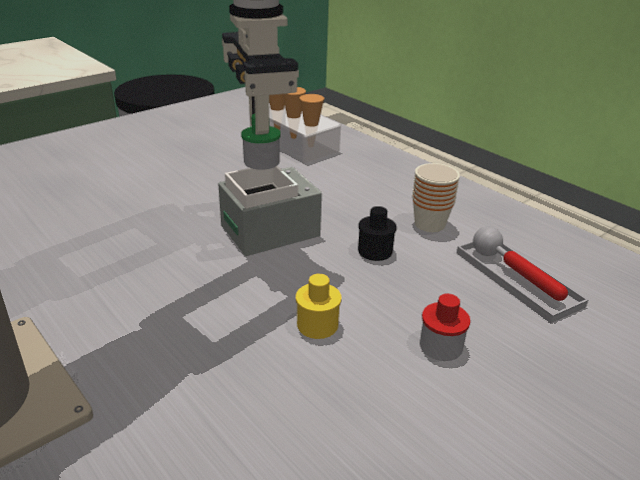

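The pot at (261,148) hangs centred over the tray, within about 3 mm. I'm lowering it.

Call:
{"fn": "move_arm", "kwargs": {"deltas": [0.001,0.003,0.02,0,0,0,0.2,0.001,0.003,0.04,0,0,0,0.2,0.001,0.003,0.055,0,0,0,0.2,0.001,0.003,0.06,0,0,0,0.2,0.001,0.003,0.064,0,0,0,0.2,0.001,0.003,0.064,0,0,0,0.2]}}

```text
t: 5.62
tool_pos: [0.4946, 0.0973, 0.1382]
orientation: [0.628, 3.078, 0.0]
force: [-0.5, 0.3, -4.2]
opening: 0.0278
gripper_force: 24.9
```

Call:
{"fn": "move_arm", "kwargs": {"deltas": [0,0,0.002,0,0,0,0.2,0,0,0.003,0,0,0,0.2,0,0,0.003,0,0,0,0.2]}}

```text
t: 6.0
tool_pos: [0.4948, 0.0974, 0.1354]
orientation: [0.628, 3.077, 0.0]
force: [-0.2, -0.2, 0.7]
opening: 0.0271
gripper_force: 25.0
```

Contact: the weight is off the gripper. I'm releasing, raising straight up, and closing the fingers for the push.

Call:
{"fn": "move_arm", "kwargs": {"deltas": [0,0,0,0,0,0,0.5,0,0,0,0,0,0,0.5,0,0,0,0,0,0,0.5,0,0,-0.02,0,0,0,0.5,0,0,-0.05,0,0,0,0.5,0,0,-0.06,0,0,0,0,0,0,-0.06,0,0,0,0,0,0,-0.06,0,0,0,0,0,0,-0.06,0,0,0,0], "squeeze": 10}}

```text
t: 7.12
tool_pos: [0.4936, 0.0973, 0.1935]
orientation: [-0.628, -3.076, 0.001]
force: [-0.1, 0.4, -0.1]
opening: 0.0114
gripper_force: 0.0
```

```bash
python3 - <<'E'
from h import *
im,d=robot.read_camera("side");cv2.imwrite("pics/s3.png",im[:,:,::-1]);P=cloud("side",d);im=im.astype(int)
g=(d>0)&(im[...,1]>im[...,0]+30)&(im[...,1]>im[...,2]+25)&(np.hypot(P[...,0]-.493,P[...,1]-.095)<.06)&(P[...,2]>.11)
q=P[g];print(len(q),q[:,2].min(),q[:,2].max(),cv2.minEnclosingCircle(q[:,:2].astype(np.float32)))
s=robot.read_state();print(s['t'],s['tool_pos'],s['opening'],s['force'])
E
```

```text
726 0.11321808580164024 0.1489992410283168 ((0.49415266513824463, 0.0917443111538887), 0.03082674741744995)
7.175 [0.49375429 0.09736894 0.19374881] 0.006841134371715554 [ 0.75942584 -0.13802652 -0.01911841]
```

View pics/s3.png

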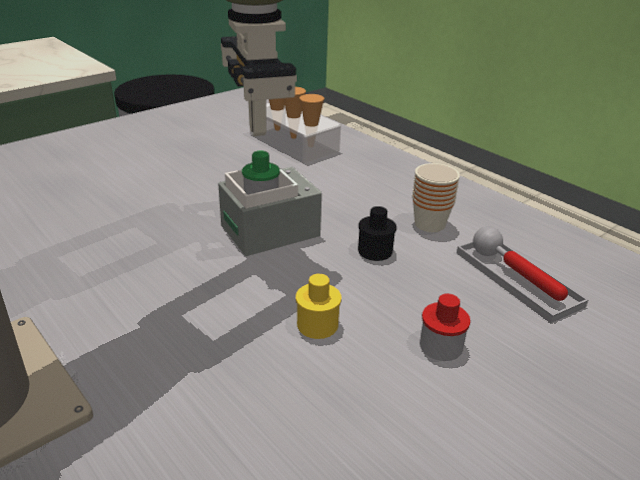

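The pot stands upright and centred in the tray, lid at (261,170). I'm lowering the closed fingers, then pressing on the knob slowly.

Call:
{"fn": "move_arm", "kwargs": {"deltas": [0,0,0.015,0,0,0,0,0,0,0.025,0,0,0,0,0,0,0.031,0,0,0,0,0,0,0.036,0,0,0,0,0,0,0.04,0,0,0,0,0,0,0.044,0,0,0,0,0,0,0.048,0,0,0,0,0,0,0.052,0,0,0,0,0,0,0.055,0,0,0,0,0,0,0.058,0,0,0,0,0,0,0.061,0,0,0,0,0,0,0.063,0,0,0,0]}}

```text
t: 8.68
tool_pos: [0.4946, 0.0975, 0.1325]
orientation: [0.628, 3.077, 0.0]
force: [-4.4, 0.3, 6.9]
opening: 0.0005
gripper_force: 3.8
```

Call:
{"fn": "move_arm", "kwargs": {"deltas": [0,0,0.002,0,0,0,0,0,0,0.004,0,0,0,0,0,0,0.006,0,0,0,0,0,0,0.007,0,0,0,0,0,0,0.007,0,0,0,0]}}

```text
t: 9.3
tool_pos: [0.4946, 0.0975, 0.1255]
orientation: [0.628, 3.078, 0.0]
force: [-4.0, -1.3, 7.1]
opening: 0.0007
gripper_force: 3.9
```

Call:
{"fn": "move_arm", "kwargs": {"deltas": [0,0,0.001,0,0,0,0,0,0,0.002,0,0,0,0,0,0,0.002,0,0,0,0]}}

```text
t: 9.68
tool_pos: [0.4949, 0.0975, 0.1244]
orientation: [0.628, 3.077, 0.001]
force: [-6.3, 0.7, 13.9]
opening: 0.0003
gripper_force: 6.4
```

The force rose to 14 N, so that is the bottom stop. I'm retracting straight up.

Call:
{"fn": "move_arm", "kwargs": {"deltas": [0,0,-0.006,0,0,0,0,0,0,-0.012,0,0,0,0,0,0,-0.018,0,0,0,0,0,0,-0.03,0,0,0,0,0,0,-0.06,0,0,0,0,0,0,-0.1,0,0,0,0,0,0,-0.1,0,0,0,0,0,0,-0.1,0,0,0,0]}}

```text
t: 10.68
tool_pos: [0.4942, 0.0974, 0.2226]
orientation: [-0.628, -3.078, 0.0]
force: [-0.4, 0.4, -0.6]
opening: 0.0004
gripper_force: 0.0
```

```bash
python3 - <<'E'
from h import *
im,d=robot.read_camera("side");cv2.imwrite("pics/s4.png",im[:,:,::-1]);P=cloud("side",d);im=im.astype(int)
g=(d>0)&(im[...,1]>im[...,0]+30)&(im[...,1]>im[...,2]+25)&(np.hypot(P[...,0]-.493,P[...,1]-.095)<.06)&(P[...,2]>.092)
q=P[g];print(len(q),q[:,2].min(),q[:,2].max(),cv2.minEnclosingCircle(q[:,:2].astype(np.float32)))
n=(d>0)&(np.hypot(P[...,0]-.494,P[...,1]-.091)<.07)&(im.min(-1)>110)&(P[...,2]>.075)
print("rim z",np.percentile(P[n][:,2],[10,50,90]),n.sum())
s=robot.read_state();print(s['t'],s['tool_pos'],s['force'])
E
```

```text
732 0.09462216709554544 0.13033390512409565 ((0.495647132396698, 0.09205329418182373), 0.03121926076710224)
rim z [0.08388782 0.08528761 0.08717966] 808
10.725 [0.49377883 0.09733436 0.22185458] [-0.29826879  0.81354243  0.10208931]
```

View pics/s4.png

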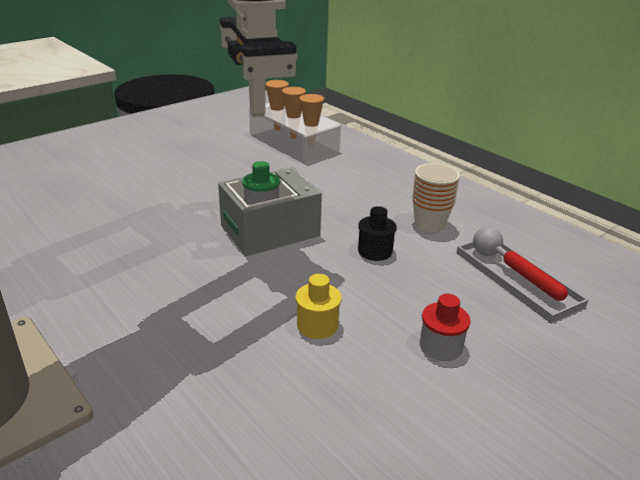

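The tray rim is level with the housing (0.085). The pot is upright and centred with its knob at (261,172), 19 mm lower than before, and the gripper is clear. The red pot at (446,325) has not moved.

```bash
python3 -c "
from plant import robot
print(robot.close_job())"
```

```text
the job is handed in; nothing more can be done
None
```

The green-lidded pot stands upright in the tray, the tray is latched down level with the housing, the red-lidded pot has not been moved, the gripper is clear, and the job was handed in at about 11 s; no verdict came back.

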